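# Clamp the flat electrode in its holder

## Robot

A 7-joint arm with a two-finger parallel gripper is mounted at the origin on the work surface. World frame = base frame: x ahead of the robot, y to its left, z up, the work surface at z = 0. Lengths are in mm, angles in rad, forces in N, time in s.
With the tool pointing down it reaches from about 425 to 875 mm from the base axis. Payload 9.9 kg.
Tool frame: the origin (TCP) lies midway between the tips of the shut fingers; the grasp point (between the pads) lies 19 mm behind it; z points along the fingers, y is the direction in which the jaws open and shut (so a half turn about z gives the same grasp; the last joint's range is limited). The gripper opens to 85 mm and grips with 20 to 120 N. Pads are 22 mm wide; open, the fingers measure 114 mm over their backs; the gripper's body (76 mm by 85 mm) begins 54 mm behind the grasp point. The pads swing forward as they close: fully open they stand 13 mm farther back than shut.
Start: joints at [-1.205, 0.576, 0.025, 1.437, -0.015, 1.129, -0.057], TCP at [293.474, 607.867, 231.289] pointing down, gripper open.
Joint ranges: [-2.76, 2.76], [-0.34, 2.15], [-1.52, 1.57], [0.19, 2.46], [-1.09, 4.23], [0.17, 1.99], [-2.82, 2.82]. Speed limits (rad/s): [2.22, 2.22, 3.01, 3.01, 3.14, 3.14, 3.14].

## Interface

Orientations are given as a 3x3 rotation matrix whose columns are the frame's x, y, z axes.
In Python, from bench import robot, cams gives the robot as it stands. The module is installed in compiled form; this text tells all that it offers.
- The arm moves only by the tool carry_out, never from a script. Its argument "commands" is a list of rows, each a list of 2 entries, a list of its own where there are three numbers: the shift along the tool's x, y, z in cm, then the turn, a rotation vector about the tool's x, y, z in rad. A call has exactly 10 rows; each row is the pose to reach, as a shift and turn from the pose commanded when the call began, along the tool's axes at that moment; what a row does not reach only later rows make up. A row lasts 1/10 s, in which the tool goes at most 50 mm and 8.59 degrees, less where a joint would pass 70% of its speed; a pose out of reach is approached as far as the arm can. A call with a gripper value outside its range is refused whole. "hand" is the closure in counts, from 0 (fully open) to 255 (shut), set as the call begins (left out, the last holds). The fingers move at their own pace and stop on an object; the grip force is fixed at half the most. Time passes only in rows, so rows that repeat a pose let the fingers close, or fill a call up. It gives the time, the measured TCP pose, the force and the opening at its end, in the units of the state.
- robot.read_state(): the state, without advancing time (a new reading comes with each control period).
- cams.capture(name): name is "scene" or "side" or "wrist"; returns a dict with "img" (480x640x3 uint8, red, green, blue), "camera_matrix" (3x3 intrinsics, pixels), "R" (3x3) and "t" (3): a world point X has camera coordinates R X + t; the wrist camera has in their place "tool_from_camera" (4x4, takes a point from camera to tool coordinates, whose origin is the TCP and whose axes are the flange's). Camera axes: x right, y down, z forward; pixel columns grow to the right and rows downward; lengths in mm; the calibration is good to about 2 mm. A picture is of the moment at which its call begins: read the wrist's pose just before it. There is no depth.
- robot.finish_job(): hands the job in, once; it reports no verdict.
The state is a dict: "clock": time; "joints": joint angles; "joint_vel": joint speeds; "effort": joint torques, N m; "eef_pos": TCP position; "ee_rot": TCP orientation; "contact_force": force on the tool from outside, world axes, zero at the start; "ft_torque": the same for the moment, N m; "grip_width": finger opening in mm.
Only numpy, scipy, OpenCV 4.12 (cv2) and the standard library are available. Lean on these libraries where they do the work, as an engineer would, in place of code of your own. Each camera call takes 0.05 s, during which the arm holds its last target. There are 200 camera calls.

## Task

Take the thin flat copper electrode out of the plywood rack and lower it gently, upright, into the close-fitting slot of the grey holder until it is fully home. Then turn the eccentric knob beside the slot so that its off-centre disc swings round and bears firmly on the electrode, and let go. Leave the other two electrodes in the rack and everything else where it is.

Things in the scene. Friction and masses are not known exactly. Their poses are not given: they have to be found in the camera images.
- electrode: The thin flat copper bar, standing upright in one of the three pockets of the rack: 36 mm wide (its x), 12 mm thick (its y), 90 mm tall (its z up), about 0.34 kg, a small dark mark for a hole near the top of each broad face. Origin at the centre of its underside. Either way round fits the slot.
- thick_electrode: A bystander: copper bar 36 mm wide (x), 20 mm thick (y), 90 mm tall, upright in the rack; too thick for the slot. Origin at the centre of its underside. Leave it.
- rod_electrode: A bystander: round copper rod, 18 mm diameter, 90 mm tall, upright in the rack. Origin at the centre of its underside. Leave it.
- rack: Fixed plywood block on the table, 76 (its x) by 180 (y) by 38 mm tall. Origin at the centre of its underside. Three pockets 40 by 24 mm in a row along y, 55 mm apart; the electrodes' feet stand 8 mm above the table, their tops 60 mm above the rack. Which electrode is in which pocket varies; the rack may stand left or right of the holder.
- holder: Fixed holder: black base 140 (its x) by 160 (y) by 12 mm, on it a grey block 80 by 124 by 50 mm (top 62 mm above the table) with one slot. Origin at the centre of the underside. Slot centre at y = +35 mm, axis of the eccentric at y = -6 mm, both at x = 0. Two brass posts, 16 mm tall, stand on the base at x = +-54, y = -35 mm.
- slot_mouth (a point): Centre of the slot's mouth, on top of the grey block, 62 mm above the table; axes as the holder's. The slot is 38.4 mm along x by 14.4 mm along y, goes straight down 50 mm, its mouth flared by 4 mm. The electrode's width goes along the holder's x; when home it stands 40 mm above the mouth.
- slot_floor (a point): Centre of the slot's floor, 50 mm below the mouth; the electrode's underside rests here when home.
- cam: The eccentric on the holder: aluminium disc, 30 mm radius, 14 mm thick, just above the block, its centre 12 mm off the vertical axis it turns on (41 mm from the slot's centre), with stem and black knob on the axis. Origin on the axis at the block's top. Its -y points to the lobe; with its axes as the holder's (angle 0) the lobe points straight away from the slot. Stops at 0 and 3.0 rad.
- knob_grip (a point): Centre of the black bar knob, on the eccentric's axis 62 mm above the block's top (124 mm above the table). The bar is 44 mm long (along the eccentric's y, in line with the lobe), 14 mm thick (its x) and 24 mm tall (top 136 mm above the table). It is gripped across its 14 mm; its underside is 10 mm higher than the top of a seated electrode.
- lemon_a: A bystander: lemon, 82 mm long, 52 mm thick, lying between rack and holder. Origin under its middle.
- lemon_b: A bystander: a second lemon, behind.
- beaker: A bystander: empty glass beaker, 70 mm across, 90 mm tall, behind.
- salt_jar: A bystander: jar, 64 mm across, 100 mm tall, behind.
- multimeter: A bystander: black multimeter, 150 by 75 by 40 mm, lying behind.
- lobe_tip (a point): Farthest point of the eccentric's rim, 42 mm from its axis, at mid thickness. It starts 0.75 to 1.25 rad counter-clockwise (seen from above) of angle 0; turn it on counter-clockwise. The disc meets a seated electrode at about 1.9 to 2.1 rad; about 0.1 rad and 0.4 N m more wedges it firmly. Friction (0.06 N m) holds it where it is left.
- screwdriver: A bystander: screwdriver, 180 mm long, lying near the robot on the left.
- notebook: A bystander: blue notebook, 150 by 210 by 14 mm, lying on the right.
There are look-alikes about, which are no part of the job. Leave any turquoise look-alike of the electrode alone.

How it is judged (in metres and radians):
On the way:
1. the flat electrode is fully home in the slot (underside within 3 mm of the slot floor, upright) (z of electrode in the frame of slot_floor below 0.003 m and horizontal distance between electrode and slot_floor below 0.004 m and angle between electrode's own z axis and vertical below 0.08 rad), for 0.2 s.
At the end, for the whole second after the job is handed in: The flat electrode stands at rest in the slot, underside within 3 mm of the slot's floor, within 4 mm of its centre and 0.08 rad of upright, and the eccentric disc presses on it with more than 1 N by itself (all of step 1 and contact force between cam and electrode above 1 N and linear speed of electrode below 0.02 m/s); the robot touches nothing.
It fails at once if the electrode is dropped or rammed into the slot (faster than 0.4 m/s inside it) (z of electrode in the frame of slot_floor below 0.045 m and horizontal distance between electrode and slot_floor below 0.008 m and linear speed of electrode above 0.4 m/s).
It fails at once if one of the other electrodes is moved more than 20 mm (distance of any of thick_electrode, rod_electrode from where it was at the start of the episode above 0.02 m).
It fails at once if a bystander (lemon, beaker, jar, multimeter, screwdriver, notebook) is moved more than 40 mm (distance of any of lemon_a, lemon_b, beaker, salt_jar, multimeter, screwdriver, notebook from where it was at the start of the episode above 0.04 m).
It also fails if it takes over 67 s, if anything falls off the work surface, if the arm or the gripper's body presses on something with over 40 N, if the wrist force passes 120 N, or if a joint passes its speed limit or range.

## Working session

There is one attempt and no reset: what is moved stays moved. The work goes in short steps, Python scripts to look and compute and a tool call to move; the robot and the scene stay as the last step left them, time stands still between calls to the robot, and variables do not carry over. Pictures are saved under pics/ and viewed, about 8 in all and at most 12, crops included, and the job is handed in when it is done.

Besides the shell and the picture viewer there is one more tool, called as name([rows], argument=value, ...), one row to a line, values as JSON. carry_out: Moves the arm, as the interface text tells. Its arguments: {"type":"object","properties":{"commands":{"type":"array","items":{"type":"array"}},"hand":{"type":"number"}},"required":["commands"]}

```bash
mkdir -p pics; cat > h.py <<'E'
import numpy as np, cv2
from bench import robot, cams
def grab(n,save=None):
    s=robot.read_state(); c=cams.capture(n)
    if n=="wrist":
        T=np.eye(4);T[:3,:3]=np.array(s["ee_rot"]);T[:3,3]=s["eef_pos"]
        W=T@np.array(c["tool_from_camera"]); c["R"]=W[:3,:3].T; c["t"]=-W[:3,:3].T@W[:3,3]
    c={k:np.array(v) for k,v in c.items() if k in("img","camera_matrix","R","t")}
    if save: cv2.imwrite("pics/"+save+".png",c["img"][:,:,::-1]); np.savez("pics/"+save+".npz",**c)
    return c
def load(s): return dict(np.load("pics/"+s+".npz"))
def ray(c,p):
    d=c["R"].T@np.linalg.inv(c["camera_matrix"])@np.array([p[0],p[1],1.]); return -c["R"].T@c["t"],d/np.linalg.norm(d)
def onz(c,p,z): o,d=ray(c,p); return o+d*(z-o[2])/d[2]
def tri(l):
    A=np.zeros((3,3));b=np.zeros(3);R=[ray(c,p) for c,p in l]
    for o,d in R: P=np.eye(3)-np.outer(d,d);A+=P;b+=P@o
    X=np.linalg.solve(A,b); return X,[round(float(np.linalg.norm((np.eye(3)-np.outer(d,d))@(X-o))),2) for o,d in R]
def proj(c,X): q=c["camera_matrix"]@(c["R"]@np.array(X,float)+c["t"]); return q[:2]/q[2]
E
python3 - <<'E'
from h import *
s=robot.read_state()
for k,v in s.items(): print(k,np.round(v,3).tolist())
for n in("scene","side","wrist"):
    c=grab(n,n+"0"); print(n,np.round(-c["R"].T@c["t"]),c["camera_matrix"][0,0])
E
```

```text
clock 0.0
joints [-1.205, 0.577, 0.025, 1.438, -0.015, 1.129, -0.056]
joint_vel [0.0, 0.0, 0.0, -0.0, -0.001, -0.001, -0.002]
effort [0.001, -76.579, 2.251, -28.594, 0.015, 0.013, 0.0]
eef_pos [293.299, 607.459, 230.459]
ee_rot [[-0.901, 0.435, -0.001], [0.435, 0.901, -0.002], [-0.0, -0.002, -1.0]]
contact_force [0.094, -0.017, 0.989]
ft_torque [0.028, -0.013, -0.049]
grip_width 85.321
scene [945. 610. 992.] 570.4977241666827
side [ 205. -858.  849.] 448.3425696312784
wrist [224. 641. 373.] 349.89179582903836
```

View pics/scene0.png

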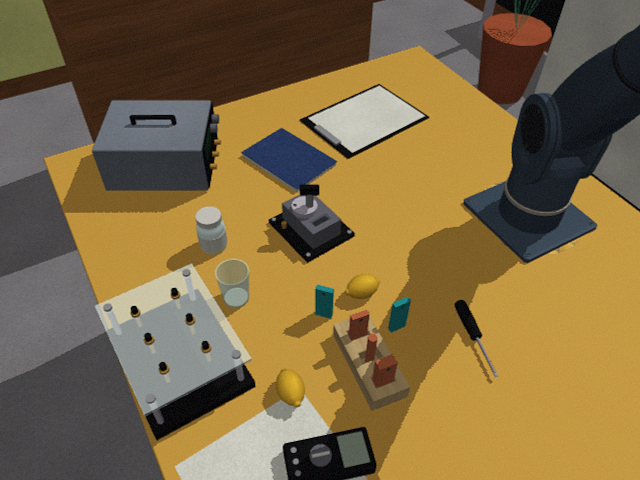

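View pics/side0.png

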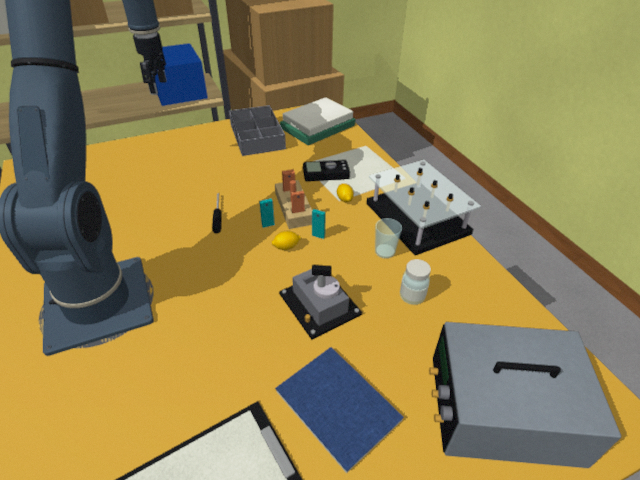

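The scene view shows the rack at (370,360), with copper pieces at (359,325), (371,347, the rod) and (385,372). Turquoise look-alikes stand at (324,302) and (400,314), and the holder is at (312,222). In the side view the rack is at (295,200) and the holder at (320,298). Next is one close composite.

```bash
python3 - <<'E'
from h import *
a=load("scene0");b=load("side0")
for p in [(359,325),(371,347),(385,372)]: print(np.round(onz(a,p,75)))
print(np.round(onz(a,(310,190),136)), np.round(onz(b,(321,270),136)))
def z(c,x,y,w,h): return cv2.resize(c["img"][y:y+h,x:x+w,::-1],(400,300),interpolation=cv2.INTER_CUBIC)
im=np.vstack([np.hstack([z(a,310,300,120,90),z(a,260,175,108,81)]),np.hstack([z(b,255,160,96,72),z(b,272,258,100,75)])])
im=np.clip(im.astype(float)*1.4,0,255); cv2.imwrite("pics/comp.png",im)
E
```

```text
[568. 115.  75.]
[574. 168.  75.]
[581. 224.  75.]
[ 499. -205.  136.] [ 488. -233.  136.][ WARN:0@0.448] global loadsave.cpp:1063 imwrite_ Unsupported depth image for selected encoder is fallbacked to CV_8U.
```

View pics/comp.png

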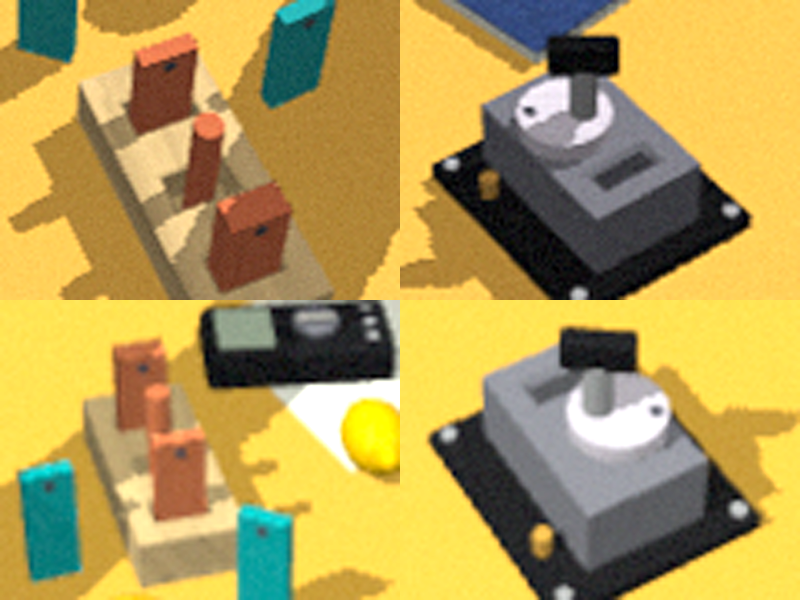

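Candidates, with pixels in the scene view:
- Copper bar (359,325): its top face is clearly the thinner one.
- Rod (371,347).
- Copper bar (385,372): thick top.
- Turquoise look-alikes (324,302) and (400,314).

The flat electrode is the bar at (359,325), about (568,115). I'm moving the wrist camera over it.

carry_out([
  [[-3,-1.7,-0.2],[0,0,-0.03]],
  [[-7.5,-4.2,-0.4],[0,0,-0.07]],
  [[-12,-6.7,-0.8],[0,0,-0.11]],
  [[-16.5,-9.3,-1],[0,0,-0.15]],
  [[-21,-11.8,-1.2],[0,0,-0.19]],
  [[-25.5,-14.3,-1.4],[0,0,-0.23]],
  [[-30,-16.8,-1.6],[0,0,-0.27]],
  [[-34.5,-19.4,-1.8],[0,0,-0.31]],
  [[-39,-21.9,-2],[0,0,-0.33]],
  [[-42,-23.6,-2],[0,0,-0.33]],
], hand=0)

```text
clock: 1.15
eef_pos: [570.1, 210.5, 251.4]
ee_rot: [[-0.993, 0.119, 0.0], [0.119, 0.993, -0.0], [-0.0, -0.0, -1.0]]
contact_force: [0.2, 0.2, 0.3]
grip_width: 85.6
```

carry_out([
  [[-2,-2.2,0],[0,0,0]],
  [[-4.5,-5,0],[0,0,0]],
  [[-7,-7.8,0],[0,0,0]],
  [[-8.2,-9.1,0],[0,0,0]],
  [[-8.2,-9.1,0],[0,0,0]],
  [[-8.2,-9.1,0],[0,0,0]],
  [[-8.2,-9.1,0],[0,0,0]],
  [[-8.2,-9.1,0],[0,0,0]],
  [[-8.2,-9.1,0],[0,0,0]],
  [[-8.2,-9.1,0],[0,0,0]],
])

```text
clock: 2.15
eef_pos: [639.4, 113.2, 251.4]
ee_rot: [[-0.993, 0.119, 0.0], [0.119, 0.993, 0.0], [-0.0, 0.0, -1.0]]
contact_force: [-0.3, -0.0, 0.2]
grip_width: 85.7
```

```bash
python3 - <<'E'
from h import *
c=grab("wrist","w1"); print(robot.read_state()["eef_pos"], -c["R"].T@c["t"]); print(proj(c,(568,115,98)))
E
```

```text
[639.45702478 113.06288928 251.40456695] [563.0905215  122.32182064 394.37331062]
[304.49595915 133.16661473]
```

View pics/w1.png

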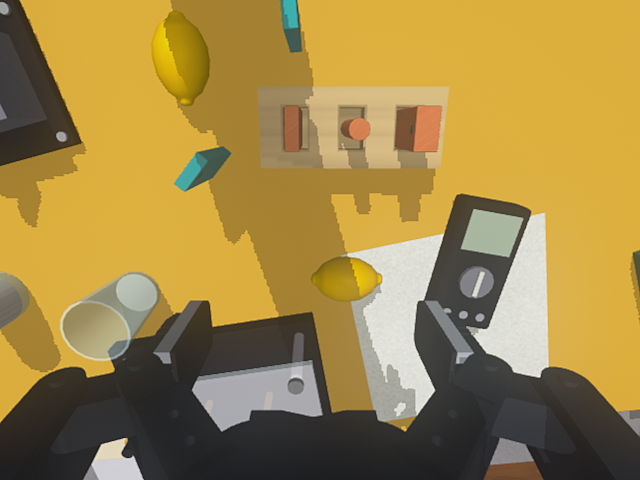

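The wrist view shows the flat bar's top at (293,128), the rod at (356,128), the thick bar at (422,128), and the turquoise pieces at (203,168) and (291,25). I'm shifting sideways for a second viewpoint that also covers the holder.

carry_out([
  [[0,-2,0],[0,0,0]],
  [[0,-5,0],[0,0,0]],
  [[0,-9,0],[0,0,0]],
  [[0,-13,0],[0,0,0]],
  [[0,-15,0],[0,0,0]],
  [[0,-15,0],[0,0,0]],
  [[0,-15,0],[0,0,0]],
  [[0,-15,0],[0,0,0]],
  [[0,-15,0],[0,0,0]],
  [[0,-15,0],[0,0,0]],
])

```text
clock: 3.2
eef_pos: [621.8, -35.3, 251.2]
ee_rot: [[-0.993, 0.118, -0.0], [0.118, 0.993, 0.0], [0.0, 0.0, -1.0]]
contact_force: [-0.1, 0.5, 0.1]
grip_width: 85.3
```

```bash
cat > m.py <<'E'
from h import *
def tops(c,vmin=0):
    hsv=cv2.cvtColor(c["img"],cv2.COLOR_RGB2HSV); m=((hsv[...,0]<11)&(hsv[...,1]>110)&(hsv[...,2]>70)).astype(np.uint8)*255
    out=[]
    for k in cv2.findContours(m,cv2.RETR_EXTERNAL,cv2.CHAIN_APPROX_NONE)[0]:
        if cv2.contourArea(k)>200:
            mm=np.zeros_like(m);cv2.drawContours(mm,[k],-1,255,-1); v=hsv[...,2][mm>0]
            out.append((cv2.minAreaRect(k),cv2.contourArea(k),np.percentile(v,[5,50,95]),cv2.boundingRect(k)))
    return out
E
python3 - <<'E'
from m import *
c=grab("wrist","w2")
for n in("w1","w2"):
    for o in tops(load(n)): print(n,o)
im=c["img"][:,:,::-1].copy(); cv2.imwrite("pics/w2v.png",im)
E
```

```text
w1 (((359.0, 129.0), (20.0, 20.0), 90.0), 216.5, array([203.4, 213. , 218. ]), (349, 119, 21, 21))
```

View pics/w2v.png

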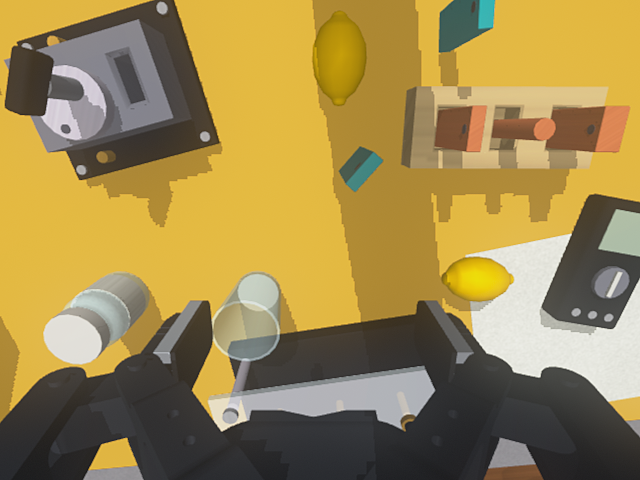

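```bash
python3 - <<'E'
from h import *
for n,ps in(("w1",[(293,115),(293,128),(293,145),(306,128)]),("w2",[(477,120),(477,140),(455,130),(127,78),(150,60),(115,50),(110,100),(90,100)])):
    h=cv2.cvtColor(load(n)["img"],cv2.COLOR_RGB2HSV)
    for p in ps: print(n,p,load(n)["img"][p[1],p[0]],h[p[1],p[0]])
E
```

```text
w1 (293, 115) [164 101  66] [ 11 152 164]
w1 (293, 128) [159  99  64] [ 11 152 159]
w1 (293, 145) [160  99  64] [ 11 153 160]
w1 (306, 128) [160 139  98] [ 20  99 160]
w2 (477, 120) [221 135  87] [ 11 155 221]
w2 (477, 140) [218 133  86] [ 11 154 218]
w2 (455, 130) [120  80  53] [ 12 142 120]
w2 (127, 78) [71 69 73] [135  14  73]
w2 (150, 60) [136 135 141] [125  11 141]
w2 (115, 50) [117 116 121] [126  11 121]
w2 (110, 100) [98 94 99] [144  13  99]
w2 (90, 100) [213 206 217] [139  13 217]
```

```bash
cat > m.py <<'E'
from h import *
def top(c,roi,vmin):
    x,y,w,h=roi; hs=cv2.cvtColor(c["img"],cv2.COLOR_RGB2HSV)[y:y+h,x:x+w]
    m=((hs[...,0]>4)&(hs[...,0]<15)&(hs[...,1]>125)&(hs[...,2]>vmin)).astype(np.uint8)*255
    k=max(cv2.findContours(m,cv2.RETR_EXTERNAL,cv2.CHAIN_APPROX_NONE)[0],key=cv2.contourArea)
    return cv2.boxPoints(cv2.minAreaRect(k))+np.array([x,y]),k[:,0]+np.array([x,y])
E
python3 - <<'E'
from m import *
a,b=load("w1"),load("w2")
pa,ka=top(a,(270,90,40,75),135); pb,kb=top(b,(455,90,45,75),175)
ca,cb=pa.mean(0),pb.mean(0); print(pa,pb,ca,cb)
print(tri([(a,ca),(b,cb)]))
for c,p in((a,pa),(b,pb)):
    q=np.array([onz(c,x,98)[:2] for x in p]); print(np.round(q,1), q.mean(0), [round(float(np.linalg.norm(q[i]-q[i-1])),1) for i in range(4)],[round(float(np.degrees(np.arctan2(*(q[i]-q[i-1])[::-1]))),1) for i in range(4)])
print(onz(b,(127,78),62),onz(b,(32,80),136))
E
```

```text
[[284. 106.]
 [298. 106.]
 [298. 151.]
 [284. 151.]] [[465.73999786 150.81999969]
 [472.41999817 104.05999947]
 [486.41999817 106.05999756]
 [479.73999786 152.81999969]] [291.  128.5] [476.07999802 128.4399991 ]
(array([563.01578006, 104.63770542,  98.28227209]), [0.11, 0.11])
[[545.6 101.4]
 [546.9 112.5]
 [581.4 107.9]
 [580.   96.5]] [563.44380463 104.56414635] [34.8, 11.1, 34.8, 11.5] [171.8, 83.3, -7.5, -96.8]
[[579.7  96.7]
 [543.9 101.5]
 [546.7 112.5]
 [582.7 108.2]] [563.27213997 104.73584835] [11.9, 36.1, 11.4, 36.2] [-104.5, 172.4, 75.8, -6.8]
[ 487.207984   -182.09941126   62.        ] [ 493.89309277 -211.60407647  136.        ]
```

The electrode top measures (563.2, 104.7, 98.3), 36×11.5 mm, with the width at about −7°. Both match the description. Next, a second view of the holder.

carry_out([
  [[0.3,-2,0],[0,0,0]],
  [[0.8,-6,0],[0,0,0]],
  [[1.4,-10,0],[0,0,0]],
  [[2,-14,0],[0,0,0]],
  [[2.4,-17,0],[0,0,0]],
  [[2.4,-18,0],[0,0,0]],
  [[2.4,-18,0],[0,0,0]],
  [[2.4,-18,0],[0,0,0]],
  [[2.4,-18,0],[0,0,0]],
  [[2.4,-18,0],[0,0,0]],
])

```text
clock: 4.25
eef_pos: [576.9, -210.5, 251.3]
ee_rot: [[-0.993, 0.117, 0.0], [0.117, 0.993, 0.001], [-0.0, 0.001, -1.0]]
contact_force: [-0.7, -0.3, 0.0]
grip_width: 85.7
```

```bash
python3 - <<'E'
from h import *
b=load("w2");c=grab("wrist","w3")
print(-c["R"].T@c["t"],proj(c,(487,-182,62)))
p=proj(c,(487,-200,80)).astype(int); x=max(p[0]-100,0);y=max(p[1]-75,0);print(x,y)
f=lambda i:np.clip(cv2.resize(i[:,:,::-1],None,fx=3,fy=3,interpolation=cv2.INTER_NEAREST).astype(float)*1.3,0,255)
im=np.hstack([f(c["img"][y:y+190,x:x+150]),f(b["img"][0:190,70:180])])
cv2.imwrite("pics/hold.png",im.astype(np.uint8)); print(im.shape)
E
```

```text
[ 500.57570371 -201.5345593   394.2097543 ] [332.5603473  107.24604653]
212 33
(570, 780, 3)
```

View pics/hold.png

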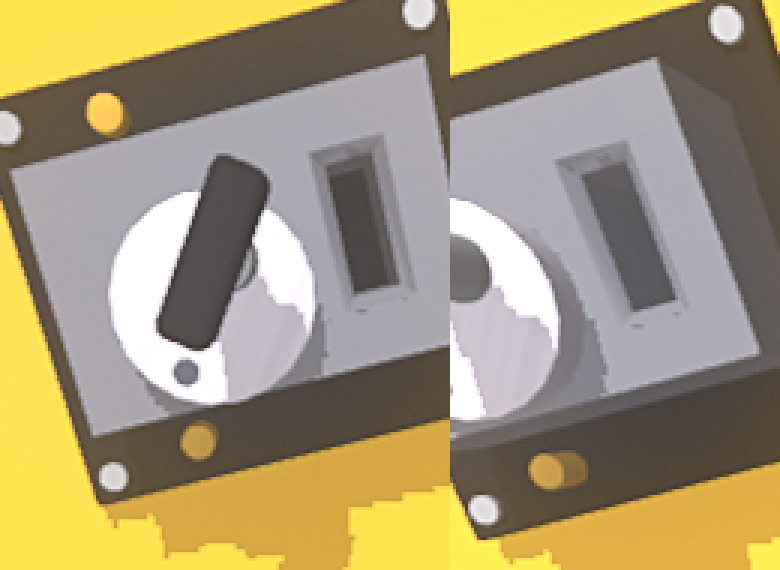

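The holder view shows the slot mouth centre at w3 (332.7,107.7) and w2 (127.3,78.7), the knob bar centre at w3 (283,117), and the disc mark (lobe side) at w3 (273.7,157).

```bash
python3 - <<'E'
from h import *
b=load("w2");c=load("w3")
C=lambda u,v:(212+u/3+.17-.5,33+v/3-.33); B=lambda u,v:(70+(u-450)/3-.33,v/3-.33)
print("slot",tri([(c,C(362,224)),(b,B(622,236))]))
for n,l in(("TL",((310,153),(555,160))),("TR",((383,135),(628,142))),("BR",((414,297),(688,312))),("blockTR",((425,55),(658,57)))): print(n,tri([(c,C(*l[0])),(b,B(*l[1]))]), onz(c,C(*l[0]),62)[:2].round(1),onz(b,B(*l[1]),62)[:2].round(1))
an=lambda p,q:np.degrees(np.arctan2(*(q-p)[:2][::-1]))
P=lambda u,v,z:onz(c,C(u,v),z)
tl,bl,tr=P(10,170,62),P(93,437,62),P(425,55,62); print("block",tl,bl,tr,np.linalg.norm(tl-bl),np.linalg.norm(tl-tr),an(tl,bl),an(tl,tr))
s=[P(115,477,12),P(420,12,12),P(5,128,12)]; print("screws",s,an(s[2],s[1]),an(s[2],s[0]))
k=[P(*x,136) for x in((219,153),(268,178),(206,350),(157,328))]; print("knob top",sum(k)/4,an(k[0],k[3]),an(k[1],k[2]),np.linalg.norm(k[0]-k[3]),np.linalg.norm(k[0]-k[1]))
print("knob in w2 pred", proj(b,sum(k)/4), "side",proj(load("side0"),sum(k)/4),"scene",proj(load("scene0"),sum(k)/4))
print("mark",P(185,372,77))
# disc circle fit
g=c["img"].astype(int); print("disc edge", [P(u,v,77)[:2].round(1) for u,v in((108,295),(316,290),(230,405))])
E
```

```text
slot (array([ 487.23449884, -182.24077186,   61.75800388]), [0.2, 0.2])
TL (array([ 466.0265261 , -195.34580114,   62.5087187 ]), [0.02, 0.02]) [ 466.  -195.3] [ 465.9 -195.6]
TR (array([ 463.7342261 , -173.7623413 ,   61.88931313]), [0.12, 0.12]) [ 463.6 -173.7] [ 463.9 -173.7]
BR (array([ 509.69691856, -168.60745479,   61.61326845]), [0.13, 0.13]) [ 509.6 -168.6] [ 509.9 -168.5]
blockTR (array([ 444.17281154, -159.87802585,   61.54161672]), [0.01, 0.01]) [ 444.3 -159.9] [ 444.3 -159.7]
block [ 460.32391666 -283.09441153   62.        ] [ 539.95005675 -272.70765053   62.        ] [ 444.2570526  -159.93720033   62.        ] 80.30072845084734 124.20081638459362 7.431933462642198 97.43272539479368
screws [array([ 561.23380114, -277.98457242,   12.        ]), array([ 423.14422185, -154.26608497,   12.        ]), array([ 441.34160408, -294.43161822,   12.        ])] 97.39720931341373 7.81119115008681
knob top [ 492.6080342 -221.8984082  136.       ] -28.91252256633788 -28.420648636689073 41.3845661421891 12.232075032077761
knob in w2 pred [16.64605513 79.87988402] side [320.94735945 266.12149114] scene [308.87585556 184.62547759]
mark [ 522.45898291 -239.11981036   77.        ]
disc edge [array([ 498.3, -258. ]), array([ 503.9, -198.1]), array([ 533.5, -227.2])]
```

Slot mouth is at (487.4, −182.0, 62), holder yaw 7.4°, cam axis at (492.8, −222.2), and the lobe points at −29° world, so the cam angle is about 0.94 rad. Block size and heights agree with the text. I'll grip the electrode across its 36 mm width so the fingers stay clear of the knob and the neighbouring electrodes.

carry_out([
  [[0.3,2,0],[0,0,0.14]],
  [[1,6,0],[0,0,0.28]],
  [[1.6,10,0],[0,0,0.42]],
  [[2.3,14,0],[0,0,0.56]],
  [[2.9,18,0],[0,0,0.7]],
  [[3.6,22,0],[0,0,0.84]],
  [[4.2,26,0],[0,0,0.98]],
  [[4.7,29,0],[0,0,1.12]],
  [[5.05,31.1,0],[0,0,1.26]],
  [[5.05,31.14,0],[0,0,1.4]],
], hand=80)

```text
clock: 5.3
eef_pos: [562.9, 108.2, 251.0]
ee_rot: [[-0.052, 0.999, -0.001], [0.999, 0.052, 0.002], [0.002, -0.0, -1.0]]
contact_force: [0.0, 0.8, -0.4]
grip_width: 58.6
```

carry_out([
  [[0,0,0],[0,0,0.12]],
  [[0,0,0],[0,0,0.181]],
  [[0,0,0],[0,0,0.181]],
  [[0,0,0],[0,0,0.181]],
  [[0,0,0],[0,0,0.181]],
  [[0,0,0],[0,0,0.181]],
  [[0,0,0],[0,0,0.181]],
  [[0,0,0],[0,0,0.181]],
  [[0,0,0],[0,0,0.181]],
  [[0,0,0],[0,0,0.181]],
])

```text
clock: 6.3
eef_pos: [563.4, 103.0, 251.3]
ee_rot: [[0.13, 0.992, -0.0], [0.992, -0.13, -0.0], [-0.0, -0.0, -1.0]]
contact_force: [0.3, -0.5, 0.6]
grip_width: 58.6
```

```bash
cat > mv.py <<'E'
import sys
from h import *
# target x y z toolYdeg -> shift cm, rotz
def go(x,y,z,a):
    s=robot.read_state();R=np.array(s["ee_rot"]);d=R.T@(np.array([x,y,z])-s["eef_pos"])/10
    cur=np.degrees(np.arctan2(R[1,1],R[0,1])); r=-((a-cur+180)%360-180)
    print("shift cm",d.round(2),"rotz",round(np.radians(r),3),"toolY",cur.round(2),"tilt",R[:2,2].round(4),"q7",round(s["joints"][6],2),"pos",np.round(s["eef_pos"],1),"F",np.round(s["contact_force"],1),"w",round(s["grip_width"],1),"t",round(s["clock"],2))
if __name__=="__main__": go(*map(float,sys.argv[1:5]))
E
python3 mv.py 563.2 104.7 76 -7.2
```

```text
shift cm [ 0.17 -0.04 17.53] rotz -0.004 toolY -7.45 tilt [-0.0001 -0.    ] q7 -0.2 pos [563.4 103.  251.3] F [ 0.3 -0.5  0.6] w 58.6 t 6.3
```

carry_out([
  [[0.17,0,2],[0,0,0]],
  [[0.17,0,5],[0,0,0]],
  [[0.17,0,8],[0,0,0]],
  [[0.17,0,11],[0,0,0]],
  [[0.17,0,13.5],[0,0,0]],
  [[0.17,0,15.5],[0,0,0]],
  [[0.17,0,16.8],[0,0,0]],
  [[0.17,0,17.5],[0,0,0]],
  [[0.17,0,17.5],[0,0,0]],
  [[0.17,0,17.5],[0,0,0]],
])

```text
clock: 7.3
eef_pos: [564.1, 104.7, 77.0]
ee_rot: [[0.13, 0.992, 0.001], [0.992, -0.13, 0.0], [0.0, 0.001, -1.0]]
contact_force: [0.0, 0.3, 0.5]
grip_width: 58.8
```

carry_out([
  [[0,0,0],[0,0,0]],
  [[0,0,0],[0,0,0]],
  [[0,0,0],[0,0,0]],
  [[0,0,0],[0,0,0]],
  [[0,0,0],[0,0,0]],
  [[0,0,0],[0,0,0]],
  [[0,0,0],[0,0,0]],
  [[0,0,0],[0,0,0]],
  [[0,0,0],[0,0,0]],
  [[0,0,0],[0,0,0]],
], hand=255)

```text
clock: 8.3
eef_pos: [564.1, 104.9, 77.4]
ee_rot: [[0.13, 0.992, 0.001], [0.992, -0.13, 0.001], [0.001, 0.001, -1.0]]
contact_force: [-0.3, 0.5, 5.4]
grip_width: 34.4
```

Gripped at 34.4 mm opening. Lifting.

carry_out([
  [[0,0,-0.5],[0,0,0]],
  [[0,0,-1.5],[0,0,0]],
  [[0,0,-3],[0,0,0]],
  [[0,0,-5],[0,0,0]],
  [[0,0,-7],[0,0,0]],
  [[0,0,-9],[0,0,0]],
  [[0,0,-11],[0,0,0]],
  [[0,0,-12],[0,0,0]],
  [[0,0,-12.5],[0,0,0]],
  [[0,0,-12.5],[0,0,0]],
])

```text
clock: 9.3
eef_pos: [563.7, 104.8, 201.6]
ee_rot: [[0.13, 0.992, 0.001], [0.992, -0.13, 0.0], [0.0, 0.0, -1.0]]
contact_force: [-1.1, -0.1, -2.8]
grip_width: 34.3
```

```bash
python3 - <<'E'
from h import *
c=grab("wrist","w4")
print(proj(c,(563.5,104.7,223)))
E
python3 mv.py 487.4 -182 202 7.43
```

```text
[311.16995536 330.16008643]
shift cm [-29.41  -3.82  -0.1 ] rotz -0.26 toolY -7.44 tilt [-0.0006 -0.0001] q7 -0.17 pos [563.3 104.7 200.9] F [ 0.2  0.1 -2.5] w 34.4 t 9.35
```

View pics/w4.png

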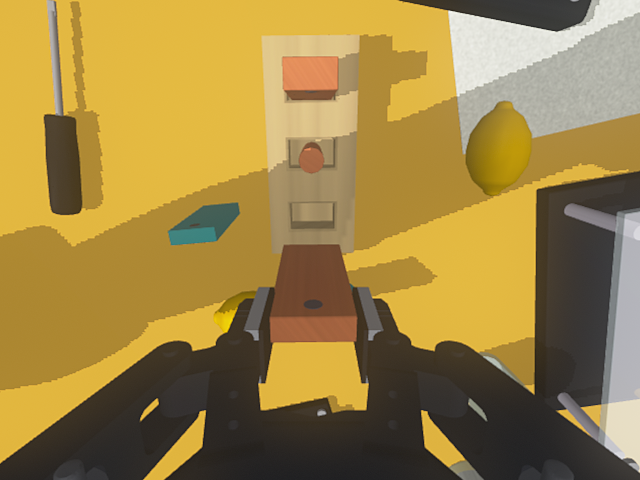

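The bar is held upright between the pads with its top at (312,330), predicted (311,330). The pocket is empty and the other two stand undisturbed. Carrying it over the slot.

carry_out([
  [[-1.5,-0.2,0],[0,0,-0.03]],
  [[-4.5,-0.6,0],[0,0,-0.06]],
  [[-8,-1,0],[0,0,-0.09]],
  [[-12,-1.5,0],[0,0,-0.12]],
  [[-16,-2.1,0],[0,0,-0.15]],
  [[-20,-2.6,0],[0,0,-0.18]],
  [[-24,-3.1,0],[0,0,-0.21]],
  [[-27,-3.5,0],[0,0,-0.24]],
  [[-29,-3.8,0],[0,0,-0.26]],
  [[-29.4,-3.8,0],[0,0,-0.26]],
])

```text
clock: 10.35
eef_pos: [486.2, -184.8, 200.5]
ee_rot: [[-0.126, 0.992, -0.002], [0.992, 0.126, -0.001], [-0.001, -0.002, -1.0]]
contact_force: [-0.4, 0.2, -3.2]
grip_width: 34.7
```

carry_out([
  [[0,0,0.5],[0,0,0]],
  [[0,0,1.5],[0,0,0]],
  [[0,0,2.5],[0,0,0]],
  [[0,0,3.5],[0,0,0]],
  [[0,0,4.5],[0,0,0]],
  [[0,0,5],[0,0,0]],
  [[0,0,5],[0,0,0]],
  [[0,0,5],[0,0,0]],
  [[0,0,5],[0,0,0]],
  [[0,0,5],[0,0,0]],
])

```text
clock: 11.35
eef_pos: [488.1, -182.0, 151.7]
ee_rot: [[-0.13, 0.992, 0.001], [0.992, 0.13, -0.0], [-0.0, 0.001, -1.0]]
contact_force: [0.2, -0.4, -3.2]
grip_width: 34.8
```

```bash
python3 mv.py 487.4 -182 132 7.43; python3 - <<'E'
from h import *
a=load("w4")
import math
# predicted held bar corners in w4 (upright, centred on TCP): 
y=-7.4*math.pi/180; ux=np.array([math.cos(y),math.sin(y),0]);uy=np.array([-math.sin(y),math.cos(y),0])
T=np.array([563.3,104.7,0])
for z in(222.5,132.5):
  for sx in(-18,18): print(z,sx,[proj(a,T+ux*sx+uy*s+[0,0,z]).round(1) for s in(6,-6)])
c=grab("wrist","w5"); S=grab("scene","sc5"); D=grab("side","sd5")
f=lambda i,x,y,w,h:cv2.resize(i["img"][y:y+h,x:x+w,::-1],(390,390))
p=proj(S,(487,-182,90)).astype(int);q=proj(D,(487,-182,90)).astype(int)
cv2.imwrite("pics/pre.png",np.clip(np.hstack([f(S,p[0]-40,p[1]-40,80,80),f(D,q[0]-40,q[1]-40,80,80)]).astype(float)*1.4,0,255).astype(np.uint8))
E
```

```text
shift cm [ 0.01 -0.07  1.97] rotz 0.0 toolY 7.44 tilt [ 0.0009 -0.0002] q7 0.61 pos [ 488.1 -182.   151.7] F [ 0.2 -0.4 -3.2] w 34.8 t 11.35
222.5 -18 [array([265. , 316.2]), array([266.2, 342.5])]
222.5 18 [array([356.3, 316.2]), array([355.2, 342.5])]
132.5 -18 [array([283.3, 243.4]), array([283.7, 260.9])]
132.5 18 [array([339.6, 243.4]), array([339.1, 260.9])]
```

View pics/pre.png

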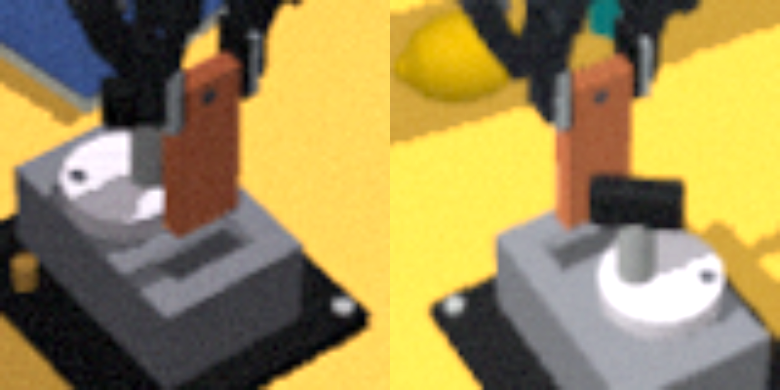

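The bar hangs upright directly over the slot in both views. Lowering slowly.

carry_out([
  [[0,-0.06,0.5],[0,0,0]],
  [[0,-0.06,1],[0,0,0]],
  [[0,-0.06,1.5],[0,0,0]],
  [[0,-0.06,2],[0,0,0]],
  [[0,-0.06,2.4],[0,0,0]],
  [[0,-0.06,2.8],[0,0,0]],
  [[0,-0.06,3.2],[0,0,0]],
  [[0,-0.06,3.6],[0,0,0]],
  [[0,-0.06,4],[0,0,0]],
  [[0,-0.06,4],[0,0,0]],
])

```text
clock: 12.5
eef_pos: [487.0, -181.9, 110.7]
ee_rot: [[-0.13, 0.992, -0.001], [0.992, 0.13, 0.0], [0.0, -0.001, -1.0]]
contact_force: [0.6, -1.0, -2.5]
grip_width: 34.5
```

carry_out([
  [[0,0,0.4],[0,0,0]],
  [[0,0,0.8],[0,0,0]],
  [[0,0,1.2],[0,0,0]],
  [[0,0,1.6],[0,0,0]],
  [[0,0,2],[0,0,0]],
  [[0,0,2.3],[0,0,0]],
  [[0,0,2.5],[0,0,0]],
  [[0,0,2.7],[0,0,0]],
  [[0,0,2.8],[0,0,0]],
  [[0,0,2.8],[0,0,0]],
])

```text
clock: 13.5
eef_pos: [487.2, -182.0, 83.2]
ee_rot: [[-0.13, 0.992, -0.0], [0.992, 0.13, 0.0], [0.0, -0.0, -1.0]]
contact_force: [0.7, -0.1, -2.1]
grip_width: 34.8
```

carry_out([
  [[0,0,0.05],[0,0,0]],
  [[0,0,0.1],[0,0,0]],
  [[0,0,0.15],[0,0,0]],
  [[0,0,0.2],[0,0,0]],
  [[0,0,0.24],[0,0,0]],
  [[0,0,0.28],[0,0,0]],
  [[0,0,0.28],[0,0,0]],
  [[0,0,0.28],[0,0,0]],
  [[0,0,0.28],[0,0,0]],
  [[0,0,0.28],[0,0,0]],
])

```text
clock: 14.5
eef_pos: [487.4, -182.3, 81.3]
ee_rot: [[-0.129, 0.992, 0.001], [0.992, 0.129, -0.0], [-0.0, 0.001, -1.0]]
contact_force: [-3.3, 1.0, 10.3]
grip_width: 34.7
```

The floor contact came at the expected height (TCP 81.3, +10 N). Releasing and rising.

carry_out([
  [[0,0,0],[0,0,0]],
  [[0,0,0],[0,0,0]],
  [[0,0,0],[0,0,0]],
  [[0,0,0],[0,0,0]],
  [[0,0,0],[0,0,0]],
  [[0,0,-0.3],[0,0,0]],
  [[0,0,-1],[0,0,0]],
  [[0,0,-2],[0,0,0]],
  [[0,0,-3.5],[0,0,0]],
  [[0,0,-5],[0,0,0]],
], hand=100)

```text
clock: 15.5
eef_pos: [487.3, -182.0, 131.8]
ee_rot: [[-0.13, 0.992, 0.0], [0.992, 0.13, -0.0], [-0.0, 0.0, -1.0]]
contact_force: [0.4, 0.0, 0.2]
grip_width: 52.0
```

carry_out([
  [[0,0,-3],[0,0,0]],
  [[0,0,-7],[0,0,0]],
  [[0,0,-10],[0,0,0]],
  [[0,0,-12],[0,0,0]],
  [[0,0,-12],[0,0,0]],
  [[0,0,-12],[0,0,0]],
  [[0,0,-12],[0,0,0]],
  [[0,0,-12],[0,0,0]],
  [[0,0,-12],[0,0,0]],
  [[0,0,-12],[0,0,0]],
])

```text
clock: 16.5
eef_pos: [487.1, -182.0, 250.0]
ee_rot: [[-0.13, 0.992, -0.001], [0.992, 0.13, 0.0], [0.0, -0.001, -1.0]]
contact_force: [-0.4, 0.4, -0.3]
grip_width: 51.4
```

```bash
python3 mv.py 492.8 -222.2 250 -118.8; python3 - <<'E'
from h import *
c=grab("wrist","w6"); S=grab("scene","sc6"); D=grab("side","sd6")
f=lambda i,x,y,w,h:cv2.resize(i["img"][y:y+h,x:x+w,::-1],(260,260))
p=proj(S,(487,-195,90)).astype(int);q=proj(D,(487,-195,90)).astype(int);r=proj(c,(487,-182,102)).astype(int);print(r)
cv2.imwrite("pics/seat.png",np.clip(np.hstack([f(S,p[0]-40,p[1]-40,80,80),f(D,q[0]-40,q[1]-40,80,80),f(c,r[0]-70,max(0,r[1]-70),140,140)]).astype(float)*1.4,0,255).astype(np.uint8))
E
```

```text
shift cm [-4.06  0.05  0.  ] rotz 2.203 toolY 7.44 tilt [-0.001   0.0001] q7 0.56 pos [ 487.1 -182.   250. ] F [-0.4  0.4 -0.3] w 51.4 t 16.5
[312 220]
```

View pics/seat.png

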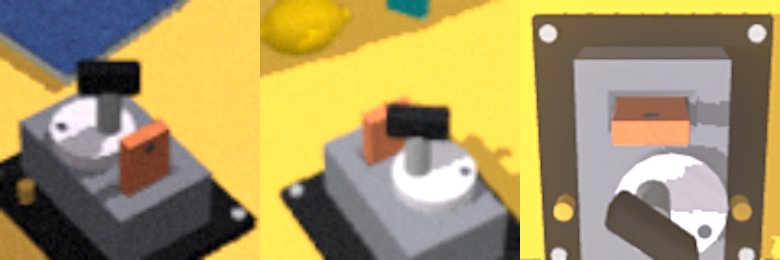

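The bar is seated: in the wrist crop its top sits centred in the slot. Now to the knob.

carry_out([
  [[-0.5,0,0],[0,0,0.14]],
  [[-1.2,0,0],[0,0,0.28]],
  [[-2,0,0],[0,0,0.42]],
  [[-2.8,0,0],[0,0,0.56]],
  [[-3.5,0,0],[0,0,0.7]],
  [[-4,0.05,0],[0,0,0.84]],
  [[-4.06,0.05,0],[0,0,0.98]],
  [[-4.06,0.05,0],[0,0,1.12]],
  [[-4.06,0.05,0],[0,0,1.26]],
  [[-4.06,0.05,0],[0,0,1.4]],
])

```text
clock: 17.65
eef_pos: [493.1, -222.2, 250.5]
ee_rot: [[0.957, 0.291, -0.0], [0.291, -0.957, -0.0], [-0.0, 0.0, -1.0]]
contact_force: [-0.4, -0.8, -0.2]
grip_width: 52.2
```

carry_out([
  [[0,0,0],[0,0,0.14]],
  [[0,0,0],[0,0,0.28]],
  [[0,0,0],[0,0,0.42]],
  [[0,0,0],[0,0,0.56]],
  [[0,0,0],[0,0,0.7]],
  [[0,0,0],[0,0,0.803]],
  [[0,0,0],[0,0,0.803]],
  [[0,0,0],[0,0,0.803]],
  [[0,0,0],[0,0,0.803]],
  [[0,0,0],[0,0,0.803]],
])

```text
clock: 18.65
eef_pos: [493.0, -222.2, 250.6]
ee_rot: [[0.877, -0.48, 0.0], [-0.48, -0.877, 0.0], [0.0, -0.0, -1.0]]
contact_force: [0.7, 0.0, 0.2]
grip_width: 51.7
```

```bash
python3 mv.py 492.8 -222.2 113 -118.8
```

```text
shift cm [-2.000e-02  1.000e-02  1.376e+01] rotz 0.002 toolY -118.69 tilt [0.0003 0.0002] q7 -1.21 pos [ 493.  -222.2  250.6] F [0.7 0.  0.2] w 51.7 t 18.65
```

carry_out([
  [[0,0,2],[0,0,0]],
  [[0,0,5],[0,0,0]],
  [[0,0,8],[0,0,0]],
  [[0,0,10.5],[0,0,0]],
  [[0,0,12.3],[0,0,0]],
  [[0,0,13.3],[0,0,0]],
  [[0,0,13.7],[0,0,0]],
  [[0,0,13.7],[0,0,0]],
  [[0,0,13.7],[0,0,0]],
  [[0,0,13.7],[0,0,0]],
])

```text
clock: 19.65
eef_pos: [493.4, -222.4, 114.3]
ee_rot: [[0.877, -0.481, 0.001], [-0.481, -0.877, -0.0], [0.001, -0.0, -1.0]]
contact_force: [1.0, 0.3, 0.8]
grip_width: 51.9
```

carry_out([
  [[0,0,0],[0,0,0]],
  [[0,0,0],[0,0,0]],
  [[0,0,0],[0,0,0]],
  [[0,0,0],[0,0,0]],
  [[0,0,0],[0,0,0]],
  [[0,0,0],[0,0,0]],
  [[0,0,0],[0,0,0]],
  [[0,0,0],[0,0,0]],
  [[0,0,0],[0,0,0]],
  [[0,0,0],[0,0,0]],
], hand=255)

```text
clock: 20.65
eef_pos: [492.8, -223.0, 114.1]
ee_rot: [[0.876, -0.482, 0.0], [-0.482, -0.876, -0.001], [0.001, 0.001, -1.0]]
contact_force: [-2.8, -1.8, 7.8]
grip_width: 12.8
```

```bash
python3 -c "
from h import *
s=robot.read_state();print(s['ft_torque'],s['contact_force'],s['joints'])"
```

```text
[-0.31872897  0.62797573  0.0358186 ] [-2.82459091 -1.80885932  7.80648457] [-0.16772227  0.66444791  0.81926018  1.95396019 -0.66641648  0.81542635
 -1.04722382]
```

carry_out([
  [[0,0,0],[0,0,-0.05]],
  [[0,0,0],[0,0,-0.15]],
  [[0,0,0],[0,0,-0.26]],
  [[0,0,0],[0,0,-0.38]],
  [[0,0,0],[0,0,-0.5]],
  [[0,0,0],[0,0,-0.62]],
  [[0,0,0],[0,0,-0.74]],
  [[0,0,0],[0,0,-0.84]],
  [[0,0,0],[0,0,-0.9]],
  [[0,0,0],[0,0,-0.9]],
])

```text
clock: 21.65
eef_pos: [492.9, -222.4, 114.1]
ee_rot: [[0.921, 0.389, 0.0], [0.389, -0.921, 0.0], [0.001, -0.0, -1.0]]
contact_force: [-2.4, 1.0, 7.7]
grip_width: 12.8
```

```bash
cat > t.py <<'E'
from h import *
s=robot.read_state();R=np.array(s["ee_rot"]);print(np.round(s['ft_torque'],3),np.round(s['contact_force'],1),"cam",round((np.degrees(np.arctan2(R[1,1],R[0,1]))-7.43+180)*np.pi/180,3),s["joints"][6])
E
python3 t.py
```

```text
[0.09  0.481 0.062] [-2.4  1.   7.7] cam 1.841 -0.373703701216663
```

carry_out([
  [[0,0,0],[0,0,-0.02]],
  [[0,0,0],[0,0,-0.04]],
  [[0,0,0],[0,0,-0.06]],
  [[0,0,0],[0,0,-0.08]],
  [[0,0,0],[0,0,-0.1]],
  [[0,0,0],[0,0,-0.12]],
  [[0,0,0],[0,0,-0.14]],
  [[0,0,0],[0,0,-0.15]],
  [[0,0,0],[0,0,-0.15]],
  [[0,0,0],[0,0,-0.15]],
])

```text
clock: 22.65
eef_pos: [492.8, -222.3, 114.1]
ee_rot: [[0.854, 0.52, 0.0], [0.52, -0.854, 0.0], [0.0, -0.0, -1.0]]
contact_force: [-2.7, 0.6, 9.3]
grip_width: 12.7
```

```bash
python3 t.py
```

```text
[0.18  0.567 0.04 ] [-2.7  0.6  9.3] cam 1.989 -0.26386863620743395
```

carry_out([
  [[0,0,0],[0,0,-0.01]],
  [[0,0,0],[0,0,-0.02]],
  [[0,0,0],[0,0,-0.03]],
  [[0,0,0],[0,0,-0.04]],
  [[0,0,0],[0,0,-0.05]],
  [[0,0,0],[0,0,-0.06]],
  [[0,0,0],[0,0,-0.07]],
  [[0,0,0],[0,0,-0.08]],
  [[0,0,0],[0,0,-0.08]],
  [[0,0,0],[0,0,-0.08]],
])

```text
clock: 23.65
eef_pos: [492.8, -222.3, 114.1]
ee_rot: [[0.809, 0.587, 0.0], [0.587, -0.809, 0.0], [0.0, -0.0, -1.0]]
contact_force: [-3.5, 0.6, 9.1]
grip_width: 12.8
```

```bash
python3 t.py
```

```text
[0.168 0.666 0.062] [-3.5  0.6  9.1] cam 2.069 -0.20434627994079163
```

carry_out([
  [[0,0,0],[0,0,-0.01]],
  [[0,0,0],[0,0,-0.02]],
  [[0,0,0],[0,0,-0.03]],
  [[0,0,0],[0,0,-0.04]],
  [[0,0,0],[0,0,-0.05]],
  [[0,0,0],[0,0,-0.06]],
  [[0,0,0],[0,0,-0.07]],
  [[0,0,0],[0,0,-0.08]],
  [[0,0,0],[0,0,-0.08]],
  [[0,0,0],[0,0,-0.08]],
])

```text
clock: 24.65
eef_pos: [492.8, -222.3, 114.1]
ee_rot: [[0.76, 0.65, 0.0], [0.65, -0.76, 0.0], [0.0, -0.0, -1.0]]
contact_force: [-2.4, 1.2, 8.3]
grip_width: 12.8
```

```bash
python3 t.py
```

```text
[0.231 0.642 0.001] [-2.4  1.2  8.3] cam 2.148 -0.14485061800363255
```

carry_out([
  [[0,0,0],[0,0,-0.01]],
  [[0,0,0],[0,0,-0.02]],
  [[0,0,0],[0,0,-0.03]],
  [[0,0,0],[0,0,-0.04]],
  [[0,0,0],[0,0,-0.05]],
  [[0,0,0],[0,0,-0.06]],
  [[0,0,0],[0,0,-0.06]],
  [[0,0,0],[0,0,-0.06]],
  [[0,0,0],[0,0,-0.06]],
  [[0,0,0],[0,0,-0.06]],
])

```text
clock: 25.65
eef_pos: [492.8, -222.3, 114.1]
ee_rot: [[0.72, 0.694, 0.0], [0.694, -0.72, 0.0], [0.0, -0.0, -1.0]]
contact_force: [-2.7, 0.3, 8.0]
grip_width: 12.7
```

```bash
python3 t.py
```

```text
[ 0.277  0.636 -0.441] [-2.7  0.3  8. ] cam 2.208 -0.10066442674984047
```

Contact is now wedging at −0.44 N·m. A little more, then I'll release.

carry_out([
  [[0,0,0],[0,0,-0.01]],
  [[0,0,0],[0,0,-0.02]],
  [[0,0,0],[0,0,-0.03]],
  [[0,0,0],[0,0,-0.03]],
  [[0,0,0],[0,0,-0.03]],
  [[0,0,0],[0,0,-0.03]],
  [[0,0,0],[0,0,-0.03]],
  [[0,0,0],[0,0,-0.03]],
  [[0,0,0],[0,0,-0.03]],
  [[0,0,0],[0,0,-0.03]],
])

```text
clock: 26.65
eef_pos: [492.8, -222.3, 114.1]
ee_rot: [[0.7, 0.714, 0.0], [0.714, -0.7, 0.0], [0.001, -0.0, -1.0]]
contact_force: [-2.8, 1.3, 9.0]
grip_width: 12.6
```

```bash
python3 t.py
```

```text
[ 0.242  0.559 -0.755] [-2.8  1.3  9. ] cam 2.237 -0.07857068512432361
```

carry_out([
  [[0,0,0],[0,0,0]],
  [[0,0,0],[0,0,0]],
  [[0,0,0],[0,0,0]],
  [[0,0,0],[0,0,0]],
  [[0,0,0],[0,0,0]],
  [[0,0,0],[0,0,0]],
  [[0,0,-1],[0,0,0]],
  [[0,0,-3],[0,0,0]],
  [[0,0,-5],[0,0,0]],
  [[0,0,-7],[0,0,0]],
], hand=140)

```text
clock: 27.65
eef_pos: [492.9, -222.3, 184.9]
ee_rot: [[0.698, 0.716, 0.0], [0.716, -0.698, -0.0], [-0.0, 0.0, -1.0]]
contact_force: [0.4, 0.3, -0.6]
grip_width: 38.6
```

carry_out([
  [[0,0,-3],[0,0,0]],
  [[0,0,-6],[0,0,0]],
  [[0,0,-8],[0,0,0]],
  [[0,0,-8],[0,0,0]],
  [[0,0,-8],[0,0,0]],
  [[0,0,-8],[0,0,0]],
  [[0,0,-8],[0,0,0]],
  [[0,0,-8],[0,0,0]],
  [[0,0,-8],[0,0,0]],
  [[0,0,-8],[0,0,0]],
])

```text
clock: 28.65
eef_pos: [492.9, -222.2, 263.3]
ee_rot: [[0.698, 0.716, -0.0], [0.716, -0.698, 0.0], [-0.0, -0.0, -1.0]]
contact_force: [0.2, 1.3, 0.2]
grip_width: 38.5
```

```bash
python3 t.py; python3 - <<'E'
from h import *
c=grab("wrist","w7"); S=grab("scene","sc7"); D=grab("side","sd7")
f=lambda i,x,y,w,h:cv2.resize(i["img"][y:y+h,x:x+w,::-1],(390,390),interpolation=cv2.INTER_CUBIC)
p=proj(S,(487,-195,90)).astype(int);q=proj(D,(487,-195,90)).astype(int)
top=np.hstack([f(S,p[0]-40,p[1]-40,80,80),f(D,q[0]-40,q[1]-40,80,80)])
r=proj(c,(490,-200,90)).astype(int);print(r)
im=np.hstack([cv2.resize(top,(400,200)),cv2.resize(c["img"][:,:,::-1],(400,200))]) if 0 else top
w=c["img"][:,:,::-1]; im=np.hstack([cv2.resize(top,(400,480*400//780)),np.zeros((480*400//780,0,3),np.uint8)])
im=np.vstack([cv2.resize(top,(640,320)),w[:280]])
cv2.imwrite("pics/fin.png",np.clip(im.astype(float)*1.3,0,255).astype(np.uint8))
E
```

```text
[-0.029 -0.024  0.001] [0.2 1.3 0.2] cam 2.239 -0.19220662686714166
[293 199]
```

View pics/fin.png

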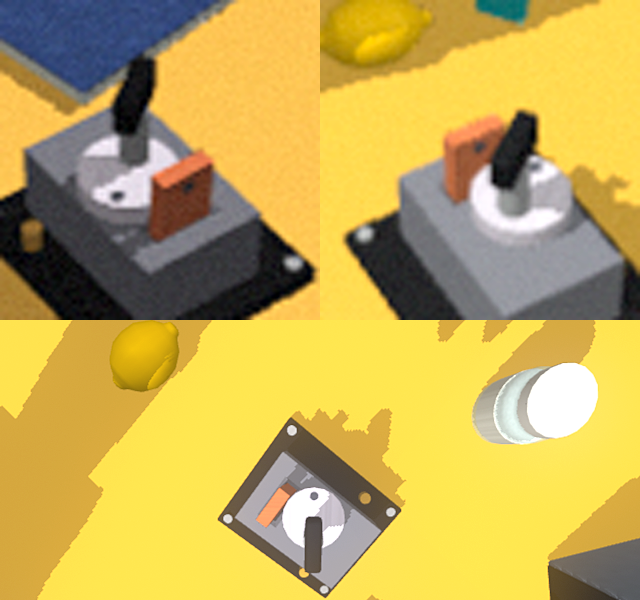

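The final view shows the disc bearing on the seated bar at w7 (272,186) and the gripper clear. One numeric check of the bar's seat follows, using w6 and w7.

```bash
python3 - <<'E'
from m import *
a,b=load("w6"),load("w7")
R=[]
for c in(a,b):
    p=proj(c,(487,-182,102)).astype(int); q,k=top(c,(max(p[0]-45,0),max(p[1]-45,0),90,90),150)
    w=np.array([onz(c,x,102)[:2] for x in q]); R.append((c,q.mean(0))); print(p,q.mean(0).round(1),w.mean(0).round(1),[round(float(np.linalg.norm(w[i]-w[i-1])),1) for i in range(4)])
print(tri(R))
# knob direction at z=136 in w7
g=cv2.cvtColor(b["img"],cv2.COLOR_RGB2HSV)[...,2]; p=proj(b,(492.8,-222.2,136)).astype(int)
m=np.zeros_like(g); m[p[1]-40:p[1]+40,p[0]-25:p[0]+25]=(g[p[1]-40:p[1]+40,p[0]-25:p[0]+25]<48)*255
k=max(cv2.findContours(m,0,1)[0],key=cv2.contourArea); r=cv2.minAreaRect(k); print(r)
q=[onz(b,x,136)[:2] for x in cv2.boxPoints(r)]; print([ (round(float(np.linalg.norm(q[i]-q[i-1])),1),round(float(np.degrees(np.arctan2(*(q[i]-q[i-1])[::-1]))),1)) for i in range(4)],"expect",np.degrees(2.237)-82.57)
E
```

```text
[312 220] [312. 221.] [ 486.8 -182.6] [10.7, 34.2, 10.7, 34.6]
[275 189] [272.5 187.1] [ 486.4 -178.6] [11.7, 35.1, 11.4, 35.4]
(array([ 487.45664926, -179.14870211,  110.98442346]), [1.33, 1.33])
((306.0, 200.5), (1.0, 0.0), -90.0)
[(0.8, -134.6), (0.0, 0.0), (0.8, 45.4), (0.0, 0.0)] expect 45.600658770765165
```

Between w6 and w7 the top moved about 4 mm away from the cam. Slot play (up to about 0.05 rad of tilt) could explain that, but w6 predates the wedging, so that triangulation isn't valid. One more viewpoint will settle height and tilt.

carry_out([
  [[-2,-1,0],[0,0,0]],
  [[-5,-3,0],[0,0,0]],
  [[-8,-5,0],[0,0,0]],
  [[-10,-6,0],[0,0,0]],
  [[-10,-6,0],[0,0,0]],
  [[-10,-6,0],[0,0,0]],
  [[-10,-6,0],[0,0,0]],
  [[-10,-6,0],[0,0,0]],
  [[-10,-6,0],[0,0,0]],
  [[-10,-6,0],[0,0,0]],
])

```text
clock: 29.8
eef_pos: [380.6, -251.7, 263.4]
ee_rot: [[0.698, 0.716, -0.0], [0.716, -0.698, -0.0], [-0.0, -0.0, -1.0]]
contact_force: [-0.6, -0.7, -0.6]
grip_width: 38.8
```

```bash
python3 - <<'E'
from m import *
c=grab("wrist","w8"); b=load("w7"); R=[]
for c in(b,c):
    p=proj(c,(487,-180,102)).astype(int)
    x0,y0=max(p[0]-45,0),max(p[1]-45,0)
    hs=cv2.cvtColor(c["img"],cv2.COLOR_RGB2HSV)[y0:y0+90,x0:x0+90]; m=(hs[...,0]>4)&(hs[...,0]<15)&(hs[...,1]>125); print("V",np.percentile(hs[...,2][m],[5,25,50,75,95]))
    q,k=top(c,(x0,y0,90,90),150); w=np.array([onz(c,x,102)[:2] for x in q]); R.append((c,q.mean(0))); print(p,q.mean(0).round(1),w.mean(0).round(1),[round(float(np.linalg.norm(w[i]-w[i-1])),1) for i in range(4)])
print(tri(R))
c=R[1][0]; p=proj(c,(490,-195,80)).astype(int);x,y=max(p[0]-60,0),max(p[1]-60,0)
cv2.imwrite("pics/w8c.png",cv2.resize(c["img"][y:y+120,x:x+120,::-1],(600,600),interpolation=cv2.INTER_CUBIC)); print(x,y)
E
```

```text
V [116. 208. 214. 216. 221.]
[274 188] [272.5 187.1] [ 486.4 -178.6] [11.7, 35.1, 11.4, 35.4]
V [141. 219. 222. 224. 228.]
[345  62] [344.1  61.5] [ 486.1 -178.6] [11.8, 36.3, 11.4, 36.5]
(array([ 486.47407955, -178.55521823,  101.27711441]), [0.02, 0.02])
298 17
```

View pics/w8c.png

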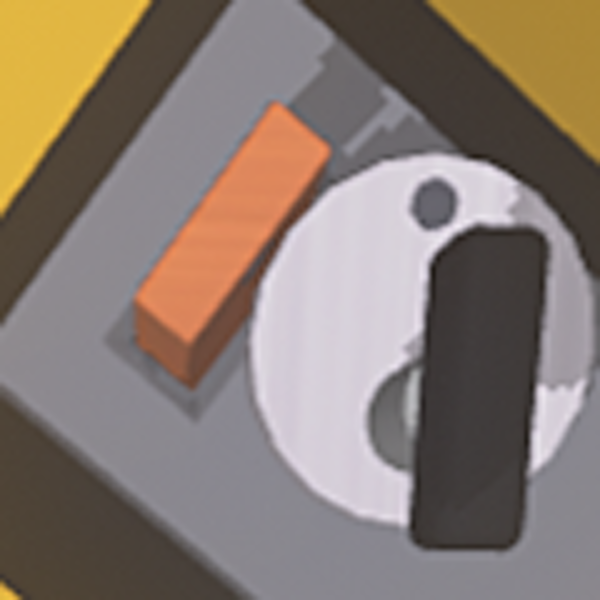

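The top is at z 101.3 against 102 expected when home, and the disc is against the bar. The top's offset of about 3.5 mm means a tilt of at most 0.05 rad within the slot play. Handing in.

```bash
python3 -c "
from bench import robot
print(robot.finish_job())"
```

```text
the job is handed in; nothing more can be done
None
```

I put the flat copper electrode fully home in the holder's slot and turned the eccentric until it wedged. Then I let go and handed the job in at about 30 s of the 67 s allowed; no verdict came back.

- **Seating:** I gripped it across its 36 mm width and lowered it at no more than about 0.05 m/s. It met the floor at the expected height with about 10 N.
- **Eccentric:** I turned the knob counter-clockwise from about 0.94 to 2.24 rad. First contact came at about 2.15 rad, slightly later than the 1.9 to 2.1 rad given, and the last torque was about 0.75 N·m.
- **Last checks:** Two wrist views put the electrode's top at z = 101.3 mm (102 expected), with the disc against it and the gripper clear.
- **Lean:** The top sits about 3.5 mm off the slot's centre, away from the disc. I take this as a lean of at most 0.05 rad from the slot's play, inside the 0.08 rad limit, but I did not measure the tilt directly.
- **Failed or missing checks:** One triangulation was invalid because it mixed views from before and after the wedging, so I redid it. The image check of the knob's angle found no contour, so that angle comes from the tool pose. I could not measure the disc's contact force after letting go.
- **Other electrodes:** They looked undisturbed in the view after the lift, and nothing went near them afterwards.

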